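# Clamp a brass ferrule in the click-knob vise

### The arm

A 6-joint arm with a two-finger parallel gripper is mounted at the origin on the work surface. World frame = base frame: x ahead of the robot, y to its left, z up, the work surface at z = 0. Lengths are in m, angles in rad, forces in N, time in s.
With the tool pointing down it reaches from about 0.275 to 0.825 m from the base axis. Payload 4.9 kg.
Tool frame: the origin (TCP) lies midway between the tips of the shut fingers; the grasp point (between the pads) lies 19 mm behind it (grip_point_offset is the distance from the TCP to the grasp point, in m); z points along the fingers, y is the line along which they close (so a half turn about z gives the same grasp; the last joint's range is limited). The gripper opens to 85 mm and grips with 20 to 120 N. Pads are 22 mm wide; open, the fingers measure 114 mm over their backs; the gripper's body (76 mm by 85 mm) begins 54 mm behind the grasp point. The pads swing forward as they close: fully open they stand 13 mm farther back than shut.
Start: joints at [1.088, 0.326, -0.193, 1.052, 0, 1.437], TCP at [0.188, 0.517, 0.2] pointing down, gripper open.
Joint ranges: [-2.65, 2.65], [-0.97, 1.79], [-1.3, 1.35], [-1.93, 2.1], [-1.47, 1.37], [-3.14, 3.14]. Speed limits (rad/s): [2.57, 2.57, 3.14, 3.14, 3.14, 3.14].

### API

Orientations are given as a rotation vector (axis times angle).
In Python, from cell import * gives the robot as it stands. Calls block until the motion is done:
- movep(position, orientation): joint-space move of the TCP to a pose.
- move_l(position, velocity=0.15, rot=None, until_force=None): straight line of the TCP; rot=None keeps the orientation; velocity is the mean speed in m/s. With until_force (N) it stops when the force on the tool has changed by that much, and returns True; else False.
- set_joints(angles): joint-space move.
- let_go() and grab(newtons=None): open the fingers fully, or close them until they stop; newtons is the grip in N (None keeps the last).
- sleep(seconds).
- ik(position, orientation): joint angles nearest the present ones, or None.
- get_state(): the state.
- grab_frame(name): name is "scene" or "side" or "wrist"; returns a dict with "img" (480x640x3 uint8, red, green, blue), "fx", "fy", "cx", "cy" (pixels), "k1" (the pictures are not rectified: a ray, as slopes to the right and down, at radius r is drawn at 1 + k1 r^2 times it, then the intrinsics apply), "cam_to_world" (4x4, takes a point from camera to world coordinates); the wrist camera has in their place "T_tool_cam" (4x4, takes a point from camera to tool coordinates, whose origin is the TCP and whose axes are the flange's). Camera axes: x right, y down, z forward; pixel columns grow to the right and rows downward; lengths in m; the calibration is good to about 2 mm. A picture is of the moment at which its call begins: read the wrist's pose just before it. There is no depth.
A pose or a line that the arm cannot do raises MotionError and nothing moves.
- sign_off(): hands the job in; it is judged then, once.
Trained networks look in the newest picture that a camera, given by its name, has taken for a name from the list of things; names that differ only in an ending like _2 or _b are one class to them, and where a whole thing is asked for, a point or a joint stands for the part that bears it (a point fixed in the world has none). Each returns a list of dicts, best first, with "score" (0 to 1); they miss things now and then, are a little off and sometimes report something else, mostly with a low value. They report only what shows in the picture. A call takes as long as a camera call. They do not tell look-alikes from the thing itself.
- spot_in(camera, name): "centre" ([column, row] in pixels, amid what is visible of it).
- silhouettes(camera, name): "mask" (480x640 bool, what is visible of it) and "centre" ([column, row] in pixels, amid what is visible of it).
- tip_of(camera, name): "centre" ([column, row] in pixels: a listed point, or the origin of a listed thing).
The state is a dict: "clock": time; "q": joint angles; "joint_velocities": joint speeds; "tau": joint torques, N m; "position": TCP position; "eef_rot": TCP orientation; "contact_force": force on the tool from outside, world axes, zero at the start; "wrist_torque": the same for the moment, N m; "finger_gap": opening from 0.0 (shut) to 1.0 (fully open); "grasp_force": force on a finger pad.
Only numpy, scipy, OpenCV 4.12 (cv2) and the standard library are available. Lean on these libraries where they do the work, as an engineer would, in place of code of your own. Each camera call takes 0.05 s, during which the arm holds its last target. There are 200 camera calls.

### The job

Stand the brass ferrule (the short tube, thinner than the ring and shorter than the long tube) upright in the gap between the small vise's jaws, then close the vise with its torque-limiting knob, clockwise from above, until the knob slips and clicks. Stop at once: one click is right, two are the most the thin ferrule will bear. Let go and leave the ferrule clamped upright, and leave the other loose things on the bench where they are.

Things in the scene. Friction and masses are not known exactly. Their poses are not given: they have to be found in the camera images.
- ferrule: the plain brass tube, 26 mm across and 60 mm tall, 90 g, standing upright on the bench; origin under its centre, z up. The three brass pieces swap places from start to start and stand at least 90 mm apart.
- vise: fixed vise: dark steel base 80 (x) by 210 (y) by 12 mm tall, origin under its centre, yawed up to 0.5 rad. It closes along its y: the fixed V jaw (shallow, facing +y, 36 mm above the bench) is at its -y end, a grey drive housing 64 mm square (top at 44 mm) with the round knob at its +y end, the moving jaw between them.
- seat (a point): point on the upper face of the vise's base (12 mm above the bench), x = 0, y = -50 mm in the vise, axes as the vise's. Nominally the ferrule's underside centre is here when it touches the fixed jaw's V; but that jaw was set by hand and locked anywhere from 0 to 4 mm further to -y, which no reading tells: the bite must be felt.
- jaw: moving jaw, steel block 60 mm wide (x), 30 mm thick (y), top 36 mm above the bench. Origin: bottom middle of its clamping face, which looks to the vise's -y. It starts 16 to 17.5 mm from the seat point, so the gap is at least 3 mm, at most 8.5 mm, wider than the ferrule. Moves 2 mm to -y per radian of clockwise knob turn, and stays where left.
- knob_top (a point): centre of the knob's top face, 80 mm above the bench. The knob is a round black grip, 36 mm across, 28 mm tall (52 to 80 mm above the bench), turning about the vertical at x = 0, y = +66 mm in the vise; take it at any yaw. Its cushioned grip gives 0.33 rad per N m. Clockwise from above closes the jaw. It needs two to four turns of up to 1.5 rad with regrasps.
- knob_axis (a point): point on the knob's axis, mid-height in its grip, 66 mm above the bench; axes as the vise's. Running free the knob drags 0.10 to 0.18 N m; when the jaw bites the torque climbs, and at 0.31 to 0.35 N m the knob slips and clicks, the torque dipping by some 0.05 to 0.1 N m every 0.21 rad. First click: about 80 N on the ferrule, each next about 20 N more; over 113 N harms it.
- long_tube: a brass tube that is longer and thinner, 20 mm across and 100 mm tall, standing; origin under its centre. Not the one wanted.
- bell_ring: a short wide brass cup-shaped ring, 48 mm across, 22 mm tall; origin under its centre. Not the one wanted.
- flux_jar: a closed jar, 60 mm across and 60 mm tall, standing; origin under its centre. Bystander.
- mallet: a hammer lying flat. Bystander.
- brush: a brush lying flat. Bystander.
Things that resemble listed ones, but are neither listed nor needed, are in the scene too. Leave any blue or green look-alike of the ferrule alone.

How it is judged:
On the way, in this order (a step that is already met when the one before it is completed fails the run):
1. the ferrule stands upright on the vise's base in the gap, let go, not yet clamped (horizontal distance between ferrule and seat below 0.01 m and z of ferrule in the frame of seat between -0.003 and 0.003 m and angle between ferrule's own z axis and vertical below 0.09 rad and contact force between the fingers and ferrule below 0.3 N and contact force between jaw and ferrule below 15 N), for 0.2 s.
2. the ferrule is clamped as hard as the knob's first click gives (over 72 N), still upright on the base (horizontal distance between ferrule and seat below 0.01 m and z of ferrule in the frame of seat between -0.003 and 0.003 m and angle between ferrule's own z axis and vertical below 0.09 rad and contact force between jaw and ferrule above 72 N), for 0.2 s.
At the end, for the whole second after the job is handed in: The ferrule stands upright (within 0.09 rad) on the vise's base, against the fixed jaw's V within 7 mm of the seat point and within 3 mm of the base's height, at rest, and the moving jaw still grips it with over 70 N (about 80 N is the first click) (horizontal distance between ferrule and seat below 0.007 m and z of ferrule in the frame of seat between -0.003 and 0.003 m and angle between ferrule's own z axis and vertical below 0.09 rad and contact force between jaw and ferrule above 70 N and linear speed of ferrule below 0.01 m/s and linear speed of jaw below 0.005 m/s); the robot touches nothing.
It fails at once if the ferrule is squeezed by the moving jaw with over 113 N (more than two clicks) (contact force between jaw and ferrule above 113 N).
It fails at once if another loose thing is moved by more than 30 mm (distance of any of long_tube, bell_ring, flux_jar, mallet, brush from where it was at the start of the episode above 0.03 m).
It also fails if it takes over 72 s, if anything falls off the work surface, if the arm or the gripper's body presses on something with over 40 N, if the wrist force passes 120 N, or if a joint passes its speed limit or range.

## Working session

There is one attempt and no reset: what is moved stays moved. The work goes in short steps, each a Python script; the robot and the scene stay as the last script left them, time stands still between calls to the robot, and variables do not carry over. Pictures are saved under pics/ and viewed, at most 10 in all, crops included, and the job is handed in when it is done.

```bash
mkdir -p pics; ls
cat > h.py <<'E'
from cell import *
import numpy as np, cv2
from scipy.spatial.transform import Rotation as R
def ray(f,px,T=None):
    d=np.array([(px[0]-f["cx"])/f["fx"],(px[1]-f["cy"])/f["fy"]]); u=d.copy()
    for _ in range(20): u=d/(1+f["k1"]*(u@u))
    T=np.array(f["cam_to_world"]) if T is None else T
    v=T[:3,:3]@np.array([u[0],u[1],1.]); return T[:3,3],v
def hit(f,px,z,T=None):
    o,v=ray(f,px,T); return o+v*(z-o[2])/v[2]
def proj(f,p,T=None):
    T=np.array(f["cam_to_world"]) if T is None else T
    c=T[:3,:3].T@(np.asarray(p)-T[:3,3]); u=c[:2]/c[2]; u=u*(1+f["k1"]*(u@u))
    return np.array([f["fx"]*u[0]+f["cx"],f["fy"]*u[1]+f["cy"]])
def wrist():
    s=get_state(); T=np.eye(4); T[:3,:3]=R.from_rotvec(s["eef_rot"]).as_matrix(); T[:3,3]=s["position"]
    f=grab_frame("wrist"); return f,T@np.array(f["T_tool_cam"])
def save(n,img): cv2.imwrite("pics/"+n+".png",cv2.cvtColor(img,cv2.COLOR_RGB2BGR))
def down(yaw):  # tool z down, tool y axis at heading yaw
    y=np.array([np.cos(yaw),np.sin(yaw),0]); z=np.array([0,0,-1.]); return R.from_matrix(np.c_[np.cross(y,z),y,z]).as_rotvec()
E
python3 - <<'E'
from h import *
np.set_printoptions(precision=3,suppress=True)
s=get_state(); print(s)
H=dict(ferrule=0,long_tube=0,bell_ring=0,flux_jar=0,vise=0,seat=.012,jaw=0,knob_top=.08,knob_axis=.066)
for c in ("scene","side"):
    f=grab_frame(c); save(c,f["img"]); print(c,np.array(f["cam_to_world"])[:3,3])
    for n,z in H.items():
        for d in tip_of(c,n)[:4]: print(n,round(d["score"],2),np.array(d["centre"]).round(),hit(f,d["centre"],z)[:2])
E
```

```text
pics
{'clock': 0.0, 'q': array([ 1.088,  0.327, -0.194,  1.052, -0.   ,  1.437]), 'joint_velocities': array([-0.001,  0.002,  0.001, -0.001,  0.002, -0.001]), 'tau': array([  0.001, -44.34 ,  26.244,   0.016,  -0.   ,   0.   ]), 'position': array([0.188, 0.516, 0.199]), 'eef_rot': array([-0.545, -3.093,  0.003]), 'contact_force': array([-0.161,  0.584,  0.169]), 'wrist_torque': array([-0.044, -0.   ,  0.015]), 'grasp_force': 0.0, 'finger_gap': 0.9918425367675413}
scene [ 0.911 -0.491  0.889]
ferrule 0.9 [190. 291.] [ 0.401 -0.187]
ferrule 0.76 [268. 302.] [ 0.527 -0.122]
ferrule 0.69 [220. 318.] [ 0.482 -0.195]
ferrule 0.68 [195. 341.] [ 0.478 -0.254]
long_tube 0.94 [160. 366.] [ 0.464 -0.319]
bell_ring 0.57 [251. 382.] [ 0.602 -0.253]
flux_jar 0.91 [239. 259.] [ 0.425 -0.083]
flux_jar 0.32 [354. 342.] [ 0.695 -0.094]
vise 0.77 [367. 219.] [0.565 0.141]
vise 0.55 [355. 227.] [0.556 0.112]
seat 0.82 [352. 234.] [0.566 0.086]
jaw 0.56 [359. 229.] [0.566 0.112]
jaw 0.28 [237. 262.] [ 0.426 -0.088]
knob_top 0.67 [390. 178.] [0.575 0.196]
knob_axis 0.7 [390. 180.] [0.571 0.203]
knob_axis 0.41 [237. 262.] [ 0.462 -0.118]
side [0.191 0.421 0.728]
ferrule 0.92 [464. 250.] [ 0.4  -0.19]
ferrule 0.73 [398. 235.] [ 0.519 -0.131]
ferrule 0.64 [436. 230.] [ 0.472 -0.195]
ferrule 0.61 [447. 210.] [ 0.485 -0.257]
long_tube 0.71 [468. 196.] [ 0.476 -0.323]
bell_ring 0.82 [403. 183.] [ 0.604 -0.26 ]
flux_jar 0.6 [426. 277.] [ 0.418 -0.085]
vise 0.7 [283. 306.] [0.568 0.139]
vise 0.41 [468. 195.] [ 0.479 -0.327]
seat 0.58 [304. 284.] [0.567 0.085]
jaw 0.84 [298. 291.] [0.571 0.099]
knob_top 0.58 [249. 300.] [0.574 0.199]
knob_axis 0.84 [249. 308.] [0.57  0.205]
knob_axis 0.23 [250. 302.] [0.577 0.197]
```

View pics/scene.png

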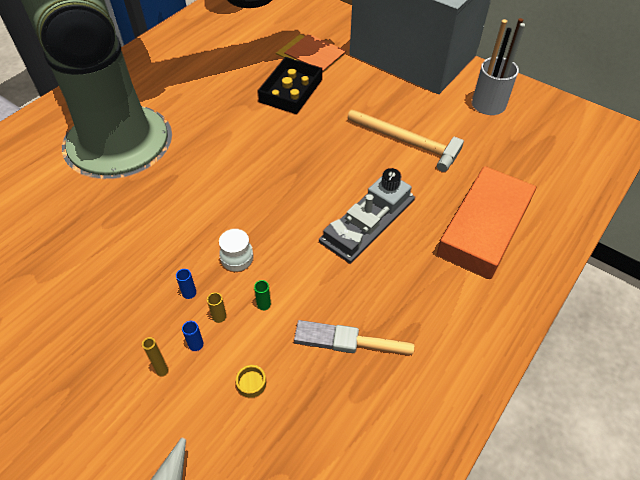

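Run:
```python
import cv2
i=cv2.imread("pics/side.png")[160:310,380:500]
cv2.imwrite("pics/side_crop.png",cv2.resize(i,None,fx=4,fy=4,interpolation=cv2.INTER_CUBIC))
```

```text
(no output)
```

View pics/side_crop.png

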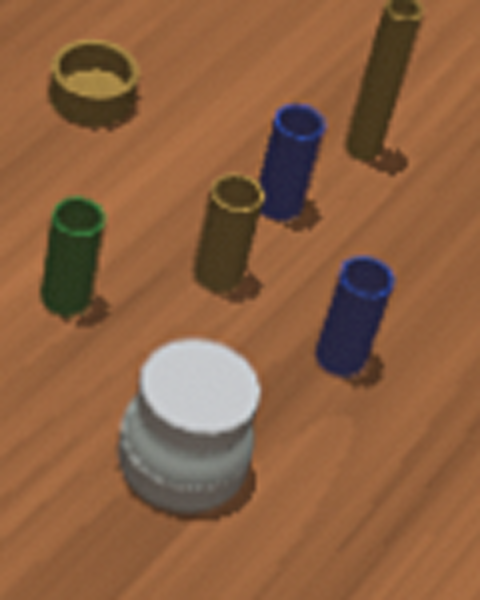

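The ferrule candidates in the scene image are brass (218,308), blue (187,284), blue (193,336) and green (262,295). The long tube is at (155,357) and the ring at (251,380). The ferrule must be the plain brass tube at (218,308), which is (436,230) in the side image, near world (0.477,-0.195). The crop confirms it: it is brass, as tall as the look-alikes, shorter than the long tube and thinner than the ring. Next I'll look at the vise and the ferrule with the wrist camera.

Run:
```python
from h import *
np.set_printoptions(precision=4,suppress=True)
H=dict(vise=0,seat=.012,jaw=0,knob_top=.08,knob_axis=.066,ferrule=0)
def look(tag,names):
    f,T=wrist(); save(tag,f["img"]); print(tag,"cam",T[:3,3],get_state()["clock"]); np.savez(tag,T=T,**{k:f[k] for k in("fx","fy","cx","cy","k1")},img=f["img"])
    for n in names:
        for d in tip_of("wrist",n)[:4]: print(n,round(d["score"],2),np.array(d["centre"]).round(1),hit(f,d["centre"],H[n],T)[:2])
print(np.array(grab_frame("wrist")["T_tool_cam"]))
movep([0.567,0.11,0.30],down(np.pi/2)) if ik([0.567,0.11,0.30],down(np.pi/2)) is not None else print("no")
print(get_state()["q"])
look("w_vise",["vise","seat","jaw","knob_top","knob_axis"])
```

```text
[[-0.0004 -0.9661 -0.258   0.064 ]
 [ 1.     -0.0002 -0.0005 -0.0008]
 [ 0.0004 -0.258   0.9661 -0.1741]
 [ 0.      0.      0.      1.    ]]
[0.0652 0.3373 0.0771 1.311  0.0003 0.064 ]
w_vise cam [0.5024 0.1094 0.4739] 3.1333
vise 0.7 [344.9 192.3] [0.571  0.1366]
seat 0.81 [308.3 187.3] [0.5632 0.091 ]
knob_top 0.97 [414.  203.7] [0.5715 0.2054]
knob_axis 0.7 [412.7 200.2] [0.5701 0.2072]
knob_axis 0.36 [318.1 191.6] [0.5607 0.1037]
```

View pics/w_vise.png

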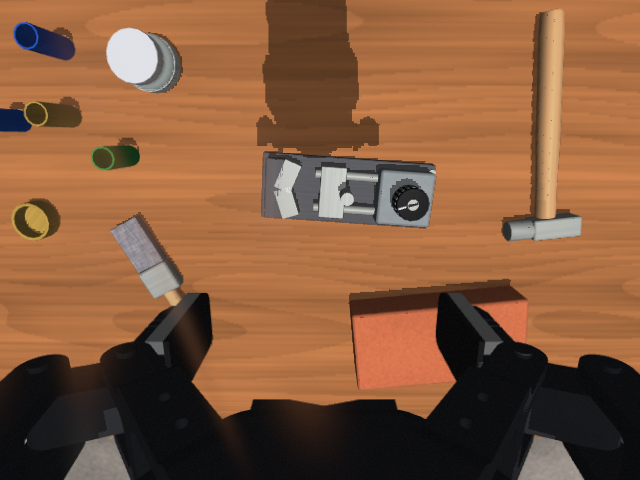

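The wrist image shows the vise running from (264,152) to (435,228). The V jaw is at about (288,188), the moving jaw at (332,190), the knob at (410,203) and the brick at (440,340). The mallet lies to the right and the brush to the left. The yaw is about -0.07. I'll take one closer look at the vise, then one at the ferrule.

Run:
```python
from h import *
np.set_printoptions(precision=4,suppress=True)
H=dict(vise=0,seat=.012,jaw=0,knob_top=.08,knob_axis=.066,ferrule=0)
def look(tag,names):
    f,T=wrist(); save(tag,f["img"]); print(tag,"cam",T[:3,3],get_state()["clock"]); np.savez(tag,T=T,**{k:f[k] for k in("fx","fy","cx","cy","k1")},img=f["img"])
    for n in names:
        for d in tip_of("wrist",n)[:4]: print(n,round(d["score"],2),np.array(d["centre"]).round(1),hit(f,d["centre"],H[n],T)[:2])
    return f,T
movep([0.53,0.13,0.17],down(np.pi/2-.07))
look("w_vise2",["vise","seat","jaw","knob_top","knob_axis"])
yaw=np.radians(137)
for y in (yaw,yaw-np.pi):
    q=ik([.477,-.195,.2],down(y)); print(y,q)
q=min([ik([.45,-.195,.2],down(y)) for y in(yaw,yaw-np.pi)],key=lambda q:9 if q is None else abs(q[5]))
set_joints(q)
f,T=look("w_fer",["ferrule"])
for d in silhouettes("wrist","ferrule")[:4]:
    m=d["mask"]; print(d["score"],d["centre"],f["img"][m].mean(0))
```

```text
w_vise2 cam [0.4665 0.1334 0.345 ] 4.0417
seat 0.74 [285.9 248.9] [0.5653 0.0917]
jaw 0.9 [301.9 249.3] [0.5703 0.1054]
knob_top 0.65 [426.8 274.7] [0.5726 0.2036]
knob_axis 0.88 [424.1 266.2] [0.5709 0.2052]
knob_axis 0.34 [333.  246.9] [0.5502 0.1349]
knob_axis 0.26 [591.5 150.1] [0.4899 0.3279]
2.3911010752322315 [-0.5314  0.2621 -0.2816  1.0271  0.     -1.3517]
-0.7504915783575616 [-0.5314  0.2621 -0.2816  1.0271 -0.      1.7899]
w_fer cam [ 0.4067 -0.2439  0.3741] 5.7333
ferrule 0.78 [304.6 219.7] [ 0.4768 -0.1963]
ferrule 0.59 [312.8 293.3] [ 0.5262 -0.132 ]
ferrule 0.59 [365.4 171. ] [ 0.3993 -0.1909]
ferrule 0.55 [255.5 180.3] [ 0.4848 -0.2582]
0.9 [303.5, 231.7] [99.6171 77.7403 38.6222]
0.87 [313.6, 307.8] [56.1506 68.4182 34.9045]
0.66 [367.6, 173.8] [20.7461 41.0795 85.7616]
```

View pics/w_vise2.png

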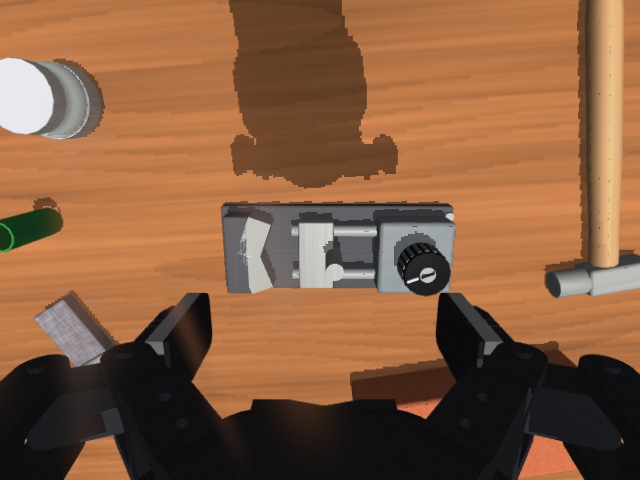

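View pics/w_fer.png

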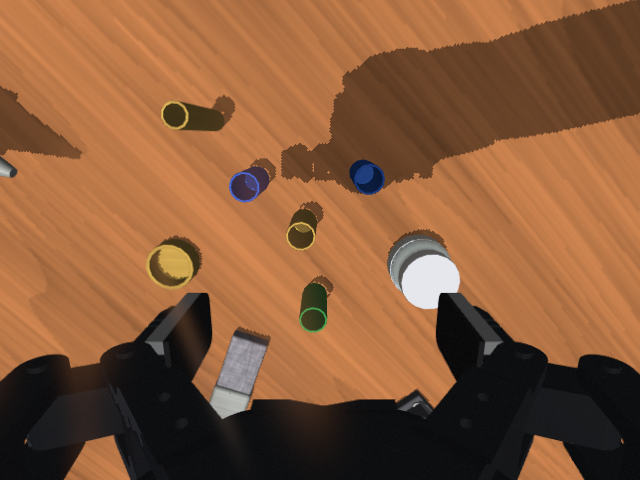

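The close vise image shows the base from (222,207) to (454,294), the V jaw at 245-272 with its vertex near (267,248), the moving jaw's clamping face at column 300, and the knob's top at (427,275). In the ferrule image the brass ferrule's rim is at (301,237) and its base at (305,220), giving (0.477,-0.196). Next I'll fit the vise outline from these pixels and pick the ferrule.

```bash
python3 - <<'E'
import cv2,numpy as np
i=cv2.imread("pics/w_vise2.png")[195:300,215:465]
i=cv2.resize(i,None,fx=3.2,fy=3.2,interpolation=cv2.INTER_CUBIC)
cv2.imwrite("pics/vise_crop.png",i)
E
python3 - <<'E'
from h import *
np.set_printoptions(precision=4,suppress=True)
x,y=.4768,-.1963
yaw=np.radians(137)
s=get_state(); r=s["eef_rot"]
# straight over, descend, grip
movep([x,y,.12],r); 
print(move_l([x,y,.030],velocity=.12,until_force=6), get_state()["position"])
grab(25); s=get_state(); print(s["finger_gap"],s["grasp_force"],s["clock"])
move_l([x,y,.16],velocity=.2); s=get_state(); print(s["finger_gap"],s["grasp_force"],s["contact_force"],s["clock"],s["position"])
E
```

```text
False [ 0.4775 -0.1968  0.031 ]
0.00039251387267734525 0.0 7.9333
0.0021446794344137914 0.0 [-0.3808  0.044  -0.2921] 8.7333 [ 0.4762 -0.196   0.1591]
```

View pics/vise_crop.png

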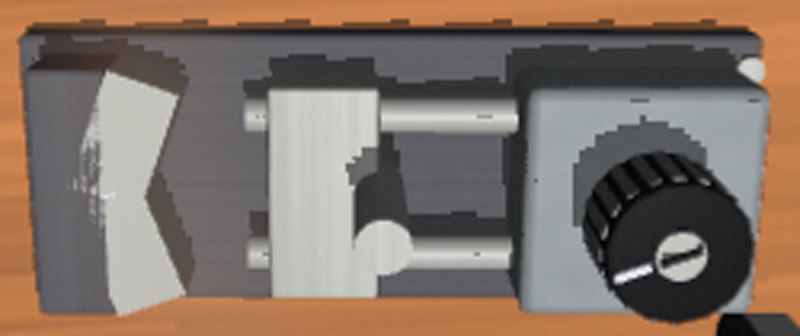

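The grip closed on nothing. I'll look at where the ferrule stands now.

Run:
```python
from h import *
np.set_printoptions(precision=4,suppress=True)
let_go()
fs=grab_frame("side"); print("side",[(round(d["score"],2),hit(fs,d["centre"],0)[:2]) for d in tip_of("side","ferrule")])
fs=grab_frame("scene"); print("scene",[(round(d["score"],2),hit(fs,d["centre"],0)[:2]) for d in tip_of("scene","ferrule")])
f,T=wrist(); save("w_miss",f["img"]); print("w",T[:3,3],[(round(d["score"],2),np.array(d["centre"]),hit(f,d["centre"],0,T)[:2]) for d in tip_of("wrist","ferrule")],get_state()["position"],get_state()["eef_rot"])
```

```text
side [(0.95, array([ 0.5262, -0.1312])), (0.77, array([ 0.4808, -0.2548])), (0.68, array([ 0.3986, -0.1908])), (0.57, array([ 0.4732, -0.1934]))]
scene [(0.84, array([ 0.5267, -0.1236])), (0.83, array([ 0.4775, -0.1965])), (0.57, array([ 0.4007, -0.1955]))]
w [ 0.4334 -0.2456  0.3341] [(0.79, array([273. , 164.1]), array([ 0.4818, -0.2578])), (0.62, array([392.2, 156.7]), array([ 0.4014, -0.1916])), (0.61, array([327. , 212.8]), array([ 0.4767, -0.1938])), (0.58, array([335.9, 295.1]), array([ 0.525 , -0.1291]))] [ 0.4768 -0.1963  0.16  ] [-1.2544  2.8802  0.0002]
```

View pics/w_miss.png

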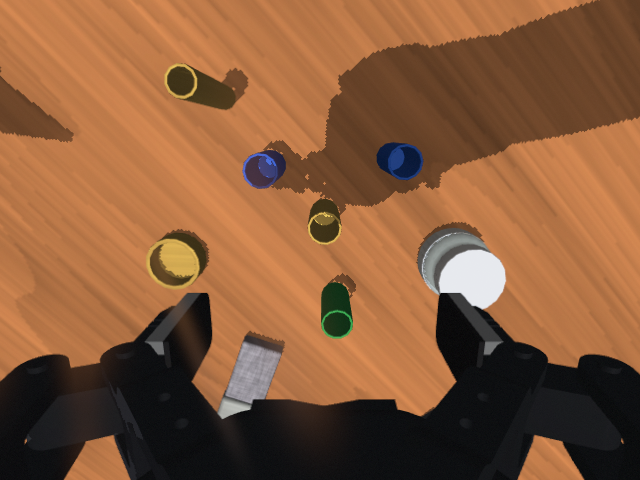

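The ferrule hasn't moved: it's at (325,225), right beneath the tool, and all three cameras agree. I'll go down again and check with the camera before and after closing.

Run:
```python
from h import *
np.set_printoptions(precision=4,suppress=True)
x,y=.4770,-.1950
print(move_l([x,y,.030],velocity=.12,until_force=6), get_state()["position"],get_state()["finger_gap"])
f,T=wrist(); a=f["img"]; print("fer",[(round(d["score"],2),np.array(d["centre"]),hit(f,d["centre"],0,T)[:2]) for d in tip_of("wrist","ferrule")], "tcp px",proj(f,get_state()["position"],T))
grab(40); 
for _ in range(3):
    s=get_state(); print(s["finger_gap"],s["grasp_force"],s["clock"]); sleep(.1)
f,T=wrist(); b=f["img"]; c=grab_frame("side")["img"][150:330,340:500]
c=cv2.resize(c,(426,480))
save("w_grip",cv2.resize(np.hstack([a,b,c]),(800,226),interpolation=cv2.INTER_AREA))
```

```text
False [ 0.4776 -0.1953  0.0306] 0.9985359267602901
fer [(0.96, array([434. , 169.6]), array([ 0.4024, -0.1911])), (0.94, array([239. , 183.1]), array([ 0.4845, -0.2575])), (0.83, array([339.1, 373.7]), array([ 0.5247, -0.1327])), (0.7, array([326. , 255.8]), array([ 0.4781, -0.195 ])), (0.36, array([156.9,  68.9]), array([ 0.4732, -0.326 ]))] tcp px [326.5835 273.9881]
0.0011099634020902108 0.0 11.9167
0.0010511314775449286 0.0 12.0167
-0.0070612269887620404 0.0 12.1167
```

View pics/w_grip.png

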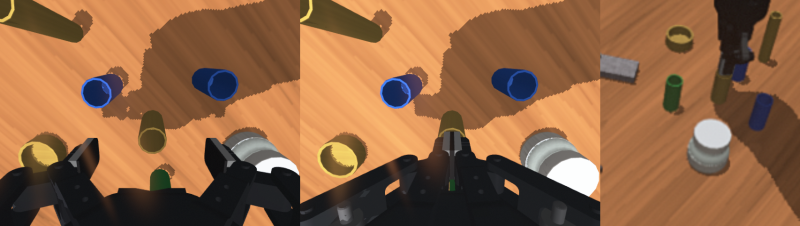

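The fingers shut in front of the ferrule, on the image-down side (tool -x), although TCP and ferrule coincide according to the calibration. I'll check in one composite where the reported TCP projects relative to the real fingertips.

Run:
```python
from h import *
np.set_printoptions(precision=4,suppress=True)
s=get_state(); print(s["position"],s["eef_rot"],s["q"],s["contact_force"])
M=R.from_rotvec(s["eef_rot"]).as_matrix(); P=s["position"]
W=lambda v: P+M@np.array(v,float)
tiles=[]
for c in ("wrist","side","scene"):
    if c=="wrist": f,T=wrist()
    else: f=grab_frame(c);T=None
    im=f["img"].copy(); k=8
    u=proj(f,P,T); w,h=(200,150) if c=="wrist" else (80,60)
    x0,y0=int(u[0]-w/2),int(u[1]-h/2); sc=400/w
    t=cv2.resize(im[y0:y0+h,x0:x0+w],(400,300),interpolation=cv2.INTER_CUBIC)
    for v,col in (((0,0,0),(255,0,0)),((0,0,-.04),(255,0,255)),((-.02,0,0),(0,255,255)),((.02,0,0),(255,255,255))):
        q=(proj(f,W(v),T)-[x0,y0]+.5)*sc; cv2.drawMarker(t,tuple(int(a) for a in q),col,cv2.MARKER_CROSS,14,2)
    print(c,u,x0,y0,sc); tiles.append(t)
tiles.append(np.zeros_like(tiles[0]))
save("tcp",np.vstack([np.hstack(tiles[:2]),np.hstack(tiles[2:])]))
```

```text
[ 0.477 -0.195  0.03 ] [ 1.2544 -2.8803 -0.0003] [-0.5315  0.4465 -0.5041  0.6204  0.0001 -1.353 ] [-0.8765 -0.496   1.2445]
wrist [326.6747 273.8812] 226 198 2.0
side [436.2291 218.5343] 396 188 5.0
scene [215.9017 307.6758] 175 277 5.0
```

View pics/tcp.png

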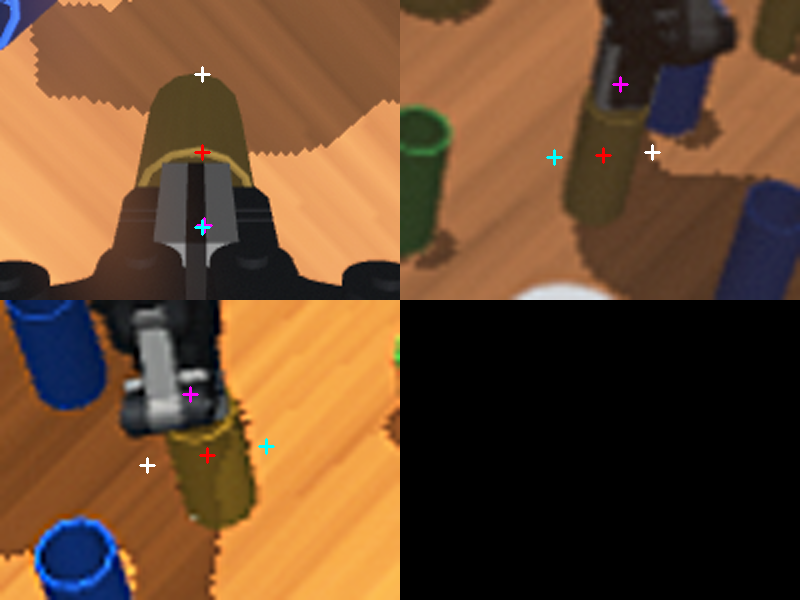

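The red reported-TCP mark sits mid-ferrule, but the shut fingers are visibly above the rim in both the side and scene tiles. The sideways alignment is right, so the real tips are about 30 mm higher than the reported TCP. I'll measure the offset by touching the bench at a free spot with shut fingers.

Run:
```python
from h import *
np.set_printoptions(precision=4,suppress=True)
s=get_state(); P=s["position"]
move_l([P[0],P[1],.09],velocity=.2)
x,y=.49,-.01
movep([x,y,.08],s["eef_rot"])
move_l([x,y,.02],velocity=.12,until_force=8)
try: r=move_l([x,y,-.045],velocity=.03,until_force=5)
except Exception as e: r=e
s=get_state(); print(r,s["position"],s["contact_force"],s["finger_gap"],s["clock"])
f,T=wrist(); print(f["fx"],f["fy"],f["cx"],f["cy"],f["k1"])
move_l([x,y,.10],velocity=.2)
let_go(); print(get_state()["clock"])
```

```text
True [ 0.4899 -0.01   -0.0313] [-0.899   0.7258  6.9171] 0.0010642726521767193 15.875
376.8059666239346 376.8059666239346 323.52433364316505 236.39317967623094 -0.0199082882861792
17.5167
```

Real tips = reported z + 0.031, with no sideways offset. I'll compute the vise pose from the crop's pixels and pick the ferrule with the corrected height.

```bash
cat >> h.py <<'E'
DZ=.031  # real finger tips stand this far above the reported TCP
E
python3 - <<'E'
from h import *
np.set_printoptions(precision=4,suppress=True)
f=np.load("w_vise2.npz"); T=f["T"]
P=lambda c,z: hit(f,np.array(c)/3.2+[215-.35,195-.35],z,T)[:2]
# top base corners, jaw top clamping edge, jaw top right edge, V vertex at base
C={n:P(c,z) for n,c,z in [("TL",(22,38),.012),("BL",(40,313),.012),("TR",(760,38),.012),("jawU",(268,90),.036),("jawL",(272,297),.036),("jawUr",(379,90),.036),("V",(147,195),.012),("Va",(180,95),.012),("Vb",(185,295),.012),("hUl",(530,90),.044),("hUr",(768,100),.044),("hLl",(522,308),.044)]}
for k,v in C.items(): print(k,v)
d=C["TR"]-C["TL"]; yaw=np.arctan2(-d[0],d[1]); print("len",np.linalg.norm(d),np.linalg.norm(C["BL"]-C["TL"]),"yaw",yaw)
for a,b in(("TL","BL"),("jawU","jawL"),("hUl","hLl"),("hUl","hUr")): d=C[b]-C[a]; print(a,b,np.arctan2(d[1],d[0]),np.linalg.norm(d))
x,y=.4770,-.1950
r=get_state()["eef_rot"]
movep([x,y,.08],r)
print(move_l([x,y,-.002],velocity=.12,until_force=6), get_state()["position"])
grab(30); s=get_state(); print(s["finger_gap"],s["grasp_force"],s["clock"])
move_l([x,y,.10],velocity=.15); s=get_state(); print(s["finger_gap"],s["grasp_force"],s["contact_force"],s["clock"],s["position"])
E
```

```text
TL [0.5217 0.0378]
BL [0.6046 0.0315]
TR [0.5361 0.2444]
jawU [0.536  0.1074]
jawL [0.5944 0.1034]
jawUr [0.5381 0.1365]
V [0.5701 0.0676]
Va [0.5411 0.0803]
Vb [0.6019 0.0753]
hUl [0.5389 0.175 ]
hUr [0.5458 0.2361]
hLl [0.5989 0.171 ]
len 0.20705330824763546 0.0831870849619115 yaw -0.06976799350884041
TL BL -0.07580618857616411 0.0831870849619115
jawU jawL -0.06844260098593984 0.05847472507263976
hUl hLl -0.0662884986787113 0.06016592217555394
hUl hUr 1.4583526651423986 0.061459359273048145
False [ 0.4776 -0.1948 -0.0015]
0.29640347524561184 29.335346817970276 19.7
0.2872544079944806 29.5106104016304 [-0.1575  0.9275 -1.9487] 20.5333 [ 0.4763 -0.1946  0.0991]
```

The ferrule is held, with a 25 mm gap. The vise yaw is -0.069, and the jaw face, base end and knob all put the seat near (0.564,0.089). Next is placing by feel.

```bash
cat >> h.py <<'E'
YAW=-.069; EX=np.array([np.cos(YAW),np.sin(YAW)]); EY=np.array([-np.sin(YAW),np.cos(YAW)])
V=lambda a,b,z: np.r_[a*EX+b*EY,z]   # vise-aligned axes, world origin
E
python3 - <<'E'
from h import *
np.set_printoptions(precision=4,suppress=True)
b=.128
c=[(ik(V(.5563,b,.09),down(y)),y) for y in (YAW,YAW+np.pi,YAW-np.pi)]
c=[(q,y) for q,y in c if q is not None]; 
for q,y in c: print(y,q)
q,y=min(c,key=lambda t:abs(t[0][5])); set_joints(q)
for k in range(4):
    move_l(V(.5563,b,.042),velocity=.12)
    r=move_l(V(.5563,b,.007),velocity=.03,until_force=5)
    s=get_state(); p=s["position"]; print(b,r,p,p[:2]@EX,p[:2]@EY,s["contact_force"],s["finger_gap"],s["clock"])
    if p[2]<.016: break
    # on a jaw: side told by sign of moment; print and stop
    print(s["wrist_torque"]); move_l(V(.5563,b,.05),velocity=.1); break
E
```

```text
-0.069 [ 0.0279  0.4584 -0.2928  0.8196  0.      1.6677]
3.072592653589793 [ 0.0279  0.4584 -0.2928  0.8196  0.     -1.4739]
-3.210592653589793 [ 0.0279  0.4584 -0.2928  0.8196 -0.     -1.4739]
0.128 True [0.5635 0.0894 0.0104] 0.5559820581809984 0.1279889292837095 [-0.6064 -0.2637  4.3718] 0.2901267837872114 23.1917
```

It stopped at z 0.0104, as expected for the ferrule standing on the base. I'll release, check, then grasp the knob and make a monitored first stroke.

```bash
cat >> h.py <<'E'
KA,KB=.5557,.2435; KZ=.018; TURN=.75
def tq():
    return float(np.mean([get_state()["wrist_torque"][2] for _ in range(3)]))
def knob_pose(off,z):
    """joints over the knob, heading off from the vise's x (the half-turned grasp)"""
    return ik(V(KA,KB,z),down(YAW+np.pi+off))
def stroke(angle,t0,peak=0.,coarse=.08,fine=.025,log=None):
    """clockwise in steps; returns (turned, clicked, peak)"""
    q=np.array(get_state()["q"]); q0=q.copy(); a=0.
    prev=0.
    while a<angle-1e-6:
        st=coarse if prev<.20 and peak<.24 else fine
        st=min(st,angle-a); a+=st; q=q0.copy(); q[5]+=a; set_joints(q)
        prev=tq()-t0
        if log is not None: log.append((round(a,3),round(prev,3),round(get_state()["clock"],2)))
        peak=max(peak,prev)
        if peak>.26 and prev<peak-.04: return a,True,peak
    return a,False,peak
E
python3 - <<'E'
from h import *
np.set_printoptions(precision=4,suppress=True)
let_go(); p=get_state()["position"]; move_l([p[0],p[1],.085],velocity=.2)
f,T=wrist()
for n,z in(("ferrule",.012),("seat",.012),("jaw",0),("knob_top",.08)):
    for d in tip_of("wrist",n)[:2]: h=hit(f,d["centre"],z,T)[:2]; print(n,round(d["score"],2),h@EX,h@EY)
print("t",get_state()["clock"])
set_joints(knob_pose(TURN,.07))
print(move_l(V(KA,KB,KZ),velocity=.12,until_force=6),get_state()["position"],get_state()["q"])
a=tq(); grab(60); sleep(.1); t0=tq(); s=get_state(); print("t0",a,t0,s["finger_gap"],s["contact_force"],s["clock"])
log=[]; print(stroke(1.5,a,log=log)); print(log); print(get_state()["contact_force"])
E
```

```text
ferrule 0.97 0.5538034050905022 0.12759934653509522
seat 0.88 0.5563833631241969 0.12647206706072525
t 24.5833
False [0.5715 0.204  0.0182] [ 0.2212  0.5986 -0.2613  0.7108 -0.     -2.0292]
t0 0.016435172740518558 -0.007844546926017805 0.4040461539646392 [-0.2587  1.0338  5.9767] 26.3833
(1.5, False, 0.20940572253938144)
[(0.08, 0.126, 26.63), (0.16, 0.133, 26.88), (0.24, 0.092, 27.13), (0.32, 0.15, 27.38), (0.4, 0.07, 27.63), (0.48, 0.093, 27.88), (0.56, 0.12, 28.13), (0.64, 0.152, 28.38), (0.72, 0.076, 28.63), (0.8, 0.114, 28.88), (0.88, 0.152, 29.13), (0.96, 0.089, 29.38), (1.04, 0.141, 29.63), (1.12, 0.1, 29.88), (1.2, 0.074, 30.13), (1.28, 0.123, 30.38), (1.36, 0.07, 30.63), (1.44, 0.209, 30.88), (1.465, 0.203, 31.13), (1.49, 0.146, 31.38), (1.5, 0.169, 31.63)]
[-1.7386  0.0376  4.5162]
```

The ferrule is at the seat (0.5538, 0.1276 against the seat's 0.5564, 0.1265 in vise axes). The free-run torque is about 0.11 with noise of ±0.04 and no click yet, so I'll regrasp and average more.

```bash
cat >> h.py <<'E'
def tq(n=6,dt=.012):
    v=[]
    for _ in range(n): v.append(get_state()["wrist_torque"][2]); sleep(dt)
    return float(np.mean(v))
def stroke(angle,t0,coarse=.07,fine=.03,log=[]):
    q0=np.array(get_state()["q"]); a=0.; peak=prev=0.; apk=None
    while a<angle-1e-6:
        st=min(coarse if prev<.17 else fine,angle-a); a+=st; q=q0.copy(); q[5]+=a; set_joints(q)
        prev=tq()-t0; log.append((round(a,3),round(prev,3)))
        peak=max(peak,prev)
        if apk is None and peak>.27: apk=a
        if peak>.27 and prev<peak-.035: return a,"click",peak
        if apk is not None and a-apk>.17: return a,"overrun",peak
    return a,"end",peak
def regrasp():
    let_go(); set_joints(knob_pose(TURN,KZ)); t0=tq(10); grab(60); sleep(.05); return t0
E
python3 - <<'E'
from h import *
np.set_printoptions(precision=4,suppress=True)
x=[get_state()["wrist_torque"][2] for _ in range(10)]; print(np.std(x), get_state()["clock"])
t0=regrasp(); print("t0",t0,get_state()["clock"])
log=[]; r=stroke(1.5,t0,log=log); print(r,get_state()["clock"]); print(log)
if r[1]!="end": let_go(); print("released")
E
```

```text
0.0 31.6333
t0 -0.013539721132825675 34.1833
(1.5, 'end', 0.19543198443228138) 41.0833
[(0.07, 0.147), (0.14, 0.147), (0.21, 0.152), (0.28, 0.139), (0.35, 0.149), (0.42, 0.148), (0.49, 0.132), (0.56, 0.146), (0.63, 0.162), (0.7, 0.142), (0.77, 0.131), (0.84, 0.169), (0.91, 0.168), (0.98, 0.163), (1.05, 0.142), (1.12, 0.153), (1.19, 0.149), (1.26, 0.126), (1.33, 0.155), (1.4, 0.178), (1.43, 0.195), (1.46, 0.167), (1.5, 0.19)]
```

The drag is about 0.147, the averaging works, and the torque may be starting to rise. Third stroke.

Run:
```python
from h import *
t0=regrasp(); print("t0",t0,get_state()["clock"])
log=[]; r=stroke(1.5,t0,log=log)
if r[1]!="end": let_go()
print(r,get_state()["clock"]); print(log)
```

```text
t0 0.006765630553249143 43.6333
(0.9600000000000004, 'overrun', 0.31525026124129696) 50.1833
[(0.07, 0.144), (0.14, 0.144), (0.21, 0.147), (0.28, 0.128), (0.35, 0.146), (0.42, 0.157), (0.49, 0.152), (0.56, 0.168), (0.63, 0.198), (0.66, 0.225), (0.69, 0.229), (0.72, 0.249), (0.75, 0.265), (0.78, 0.274), (0.81, 0.272), (0.84, 0.278), (0.87, 0.262), (0.9, 0.29), (0.93, 0.295), (0.96, 0.315)]
```

The bite began at about 0.6 rad and the torque is climbing at about 0.5 N m/rad, reaching 0.315 at the stop with no clear dip yet. I'll grip again in place and advance in fine steps with heavier averaging until the next dip. Even if one small dip was missed, that makes at most two clicks.

Run:
```python
from h import *
t0=tq(14); grab(60); sleep(.05)
q0=np.array(get_state()["q"]); a=0; peak=0; log=[(0,round(tq(6)-t0,3))]; hi=None
while a<.42:
    a+=.05 if a<.04 else .018
    q=q0.copy(); q[5]+=a; set_joints(q); v=tq(12)-t0; log.append((round(a,3),round(v,3))); peak=max(peak,v)
    if hi is None and v>.29: hi=a
    if peak>.27 and v<peak-.03: print("click"); break
    if hi and a-hi>.12: print("overrun"); break
print(t0,get_state()["clock"],log)
```

```text
click
0.009590269160919979 54.4167 [(0, 0.002), (0.05, 0.124), (0.068, 0.198), (0.086, 0.236), (0.104, 0.296), (0.122, 0.303), (0.14, 0.314), (0.158, 0.307), (0.176, 0.306), (0.194, 0.31), (0.212, 0.267)]
```

A clear click: the torque dropped from 0.31 to 0.267. I'll stop here, release, retreat and check the ferrule.

Run:
```python
from h import *
let_go(); p=get_state()["position"]; move_l([p[0],p[1],.10],velocity=.15)
f=grab_frame("side"); print("side",[(round(d["score"],2),(h@EX).round(4),(h@EY).round(4)) for d in tip_of("side","ferrule") for h in [hit(f,d["centre"],.012)[:2]]])
f,T=wrist(); print("wrist",[(n,round(d["score"],2),(h@EX).round(4),(h@EY).round(4)) for n,z in(("ferrule",.012),("seat",.012),("jaw",.0)) for d in tip_of("wrist",n)[:2] for h in [hit(f,d["centre"],z,T)[:2]]],get_state()["clock"])
save("final",f["img"])
```

```text
side [(0.84, np.float64(0.528), np.float64(-0.0941)), (0.81, np.float64(0.4174), np.float64(-0.1464)), (0.76, np.float64(0.5509), np.float64(0.1272)), (0.57, np.float64(0.4915), np.float64(-0.2158)), (0.52, np.float64(0.5561), np.float64(0.1366)), (0.38, np.float64(0.586), np.float64(0.2233))]
wrist [('ferrule', 0.74, np.float64(0.5552), np.float64(0.1252)), ('seat', 0.5, np.float64(0.567), np.float64(0.2621)), ('jaw', 0.96, np.float64(0.5575), np.float64(0.1326))] 55.9583
```

View pics/final.png

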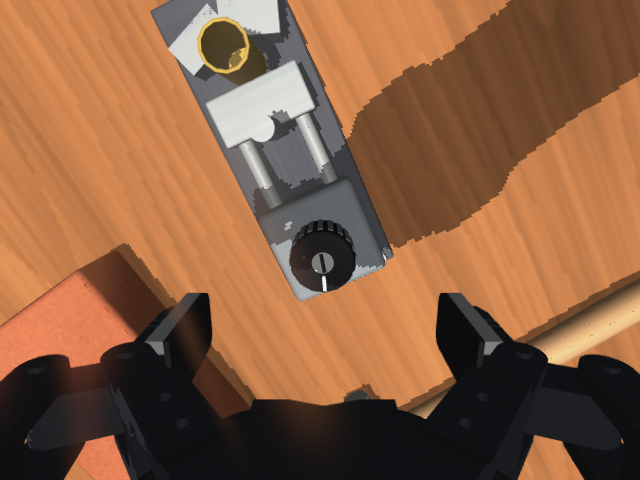

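The final image shows the ferrule upright at (225,45), seated in the V with the moving jaw (262,103) against it. The knob (322,258) is free and the gripper touches nothing. Handing in.

```bash
python3 -c "
from cell import *
print(sign_off())"
```

```text
the job is handed in; nothing more can be done
None
```

The ferrule stands clamped upright in the vise's V and the job is handed in at about 56 s: I stopped at the first clear click, though a faint torque dip earlier means it could be the second, which is still within the limit.

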